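# Brush the glass offcuts off the grinder deck

### The job

Pick up the wooden bench brush by its handle and, holding it, sweep both chunky glass offcuts (one green, one amber) off the grinder's cream grid deck into the empty red scrap tray beside it. Push the offcuts only with the brush, not with the gripper or arm. Then stand the brush upright on its bristles on the open bench and let go.

Things in the scene. Friction and masses are not known exactly. Their poses are not given: they have to be found in the camera images.
- brush_grip (a point): Wooden bench brush standing upright on its black bristles; this point is mid-handle, 80 mm above the bristle tips. Axes: x along it (114 mm), y across (26 mm), z up (102 mm). 140 g, rigid, same either way round. Bristle block 110 x 22 x 40 mm, wooden back to 54 mm, then a wooden handle 90 long, 24 wide, up to 102 mm. The lower orange block near it is an abrasive pad, not the brush.
- scrap_tray: Empty red open tray fixed on the bench against the grinder's side. Origin: centre of its underside, on the bench. x axis (240 mm) points roughly away from the robot, y axis (110 mm) across; 45 mm tall, walls 4 mm. The grinder stands on its +y or -y side (where the offcuts are): deck's near edge is 58 mm, its centre 158 mm from this origin along y. Blue bin (45 mm tall) on the far side: good glass.
- scrap_a_center (a point): Centre (half-way up) of the green glass offcut, about 36 x 26 mm, 16 mm thick, 32 g, slides freely. It lies on the grinder's flat grid deck, which has no rim: 240 mm along tray x (centred on the tray) by 200 mm along tray y, top 80 mm above the bench.
- scrap_b_center (a point): Centre (half-way up) of the amber glass offcut, same size and weight, lying on the same deck. Both lie where tray x is -95 to +20 mm; the deck is clear for the brush from tray x -120 to +35 mm over its whole width. Beyond +40 mm stand the grinding bit and a cream head up to 175 mm above the bench.
Things that resemble listed ones, but are neither listed nor needed, are in the scene too. What is shaped like the part that bears brush_grip but blue, pink or turquoise is not meant.

How it is judged:
On the way, in this order (a step that is already met when the one before it is completed fails the run):
1. the brush is lifted while both offcuts still lie on the deck (height (world z) of brush_grip above 0.11 m and height (world z) of each of scrap_a_center, scrap_b_center above 0.08 m), for 0.2 s.
2. both offcuts lie in the red tray while the brush is still held up off the bench (x of scrap_a_center in the frame of scrap_tray between -0.118 and 0.118 m and y of scrap_a_center in the frame of scrap_tray between -0.053 and 0.053 m and z of each of scrap_a_center, scrap_b_center in the frame of scrap_tray below 0.045 m and x of scrap_b_center in the frame of scrap_tray between -0.118 and 0.118 m and y of scrap_b_center in the frame of scrap_tray between -0.053 and 0.053 m and height (world z) of brush_grip above 0.1 m), for 0.1 s.
At the end, for the whole second after the job is handed in: Both offcuts lie at rest inside the red tray (centres within its walls and below its rim); the brush stands at rest, released, on its bristles on the bench (handle centre 70 to 90 mm above the bench, within 10 degrees of upright) and not in the tray (x of scrap_a_center in the frame of scrap_tray between -0.118 and 0.118 m and y of scrap_a_center in the frame of scrap_tray between -0.053 and 0.053 m and z of each of scrap_a_center, scrap_b_center in the frame of scrap_tray below 0.045 m and x of scrap_b_center in the frame of scrap_tray between -0.118 and 0.118 m and y of scrap_b_center in the frame of scrap_tray between -0.053 and 0.053 m and linear speed of each of scrap_a, scrap_b, brush below 0.03 m/s and height (world z) of brush_grip between 0.07 and 0.09 m and angle between brush_grip's own z axis and vertical below 0.17 rad and (y of brush_grip in the frame of scrap_tray above 0.055 m or y of brush_grip in the frame of scrap_tray below -0.055 m or x of brush_grip in the frame of scrap_tray above 0.115 m or x of brush_grip in the frame of scrap_tray below -0.115 m)); the robot touches nothing.
It fails at once if the fingers or arm push an offcut (contact force between any of the fingers, the arm and scrap_a above 0.5 N or contact force between any of the fingers, the arm and scrap_b above 0.5 N).
It also fails if it takes over 64 s, if anything falls off the work surface, if the arm or the gripper's body presses on something with over 40 N, if the wrist force passes 120 N, or if a joint passes its speed limit or range.

### The arm

A 6-joint arm with a two-finger parallel gripper is mounted at the origin on the work surface. World frame = base frame: x ahead of the robot, y to its left, z up, the work surface at z = 0. Lengths are in m, angles in rad, forces in N, time in s.
With the tool pointing down it reaches from about 0.25 to 0.725 m from the base axis. Payload 4 kg.
Tool frame: the origin (TCP) lies on the centre line of the jaws, within the pads' length; the fingertips stand tip_reach ahead of it and the grasp point (between the pads) lies 5 mm behind it (tip_reach is the distance from the TCP to the fingertips, in m); z points along the fingers, y is the direction in which the jaws open and shut (so a half turn about z gives the same grasp; the last joint's range is limited). The gripper opens to 85 mm and grips with 20 to 120 N. Pads are 22 mm wide; open, the fingers measure 114 mm over their backs; the gripper's body (76 mm by 85 mm) begins 54 mm behind the grasp point. The pads swing forward as they close: fully open they stand 13 mm farther back than shut.
Start: joints at [-1.19, 0.241, 0.005, 1.335, 0, 1.571], TCP at [0.186, -0.464, 0.245] pointing down, gripper open.
Joint ranges: [-2.72, 2.72], [-1.05, 1.87], [-1.09, 1.28], [-1.99, 2.15], [-1.42, 1.44], [-3.14, 3.14]. Speed limits (rad/s): [2.79, 2.79, 3.14, 3.14, 3.14, 3.14].

### API

Orientations are given as a unit quaternion [x, y, z, w].
In Python, from workcell import * gives the robot as it stands.
- The arm moves only by the tool arm_command, never from a script. Its arguments are lists of equal length, an entry for each row: "translation": the shift along the tool's x, y, z in cm, a list of three; "turn": the turn about the tool's z in rad; "hand": the closure, from 0 (fully open) to 1 (shut). In form: {"translation": [[x, y, z], ...], "turn": [turn, ...], "hand": [hand, ...]}. A call has 1 to 5 rows; each row is the pose to reach, as a shift and turn from the pose commanded when the call began, along the tool's axes at that moment; what a row does not reach only later rows make up. A row lasts 1/12 s, in which the tool goes at most 41.7 mm and 7.16 degrees, less where a joint would pass 70% of its speed; a pose out of reach is approached as far as the arm can. A call with a gripper value outside its range is refused whole. The fingers move at their own pace and stop on an object; the grip force is fixed at half the most. Time passes only in rows, so rows that repeat a pose let the fingers close. It gives the time, the measured TCP pose, the force and the opening at its end, in the units of the state.
- get_obs(): the state, without advancing time (a new reading comes with each control period).
- camera(name): name is "scene" or "top"; returns (picture, depth): 400x640x3 uint8, red, green, blue; 400x640 float32, m along the optical axis (not along the pixel's ray), 0 where there is no reading.
- camera_info(name): a dict with "mtx" (3x3 intrinsics, pixels), "dist_coeffs" ([k1, k2, p1, p2, k3] as OpenCV has them; the pictures are not rectified), "world_to_cam" (4x4, takes a point from world to camera coordinates). Camera axes: x right, y down, z forward; pixel columns grow to the right and rows downward; lengths in m; the calibration is good to about 2 mm. A picture is of the moment at which its call begins. camera_info takes no time and is no camera call.
- job_done(): hands the job in, once; it reports no verdict.
Trained networks look in the newest picture that a camera, given by its name, has taken for a name from the list of things; names that differ only in an ending like _2 or _b are one class to them, and where a whole thing is asked for, a point or a joint stands for the part that bears it (a point fixed in the world has none). Each returns a list of dicts, best first, with "conf" (0 to 1); they miss things now and then, are a little off and sometimes report something else, mostly with a low value. They report only what shows in the picture. A call takes as long as a camera call. They do not tell look-alikes from the thing itself.
- search_frame(camera, name): "location" ([row, column] in pixels, amid what is visible of it).
- spot_point(camera, name): "location" ([row, column] in pixels: a listed point, or the origin of a listed thing).
The state is a dict: "clock": time; "joint_pos": joint angles; "joint_vel": joint speeds; "tau": joint torques, N m; "eef_pos": TCP position; "tool_rot": TCP orientation; "ft_force": force on the tool from outside, world axes, zero at the start; "ft_torque": the same for the moment, N m; "grip_width": finger opening in m.
Only numpy, scipy, OpenCV 4.12 (cv2) and the standard library are available. Lean on these libraries where they do the work, as an engineer would, in place of code of your own. Each camera call takes 0.05 s, during which the arm holds its last target. There are 200 camera calls.

## Working session

There is one attempt and no reset: what is moved stays moved. The work goes in short steps, Python scripts to look and compute and a tool call to move; the robot and the scene stay as the last step left them, time stands still between calls to the robot, and variables do not carry over. Pictures are saved under pics/ and viewed, about 8 in all and at most 12, crops included, and the job is handed in when it is done.

Besides the shell and the picture viewer there is one more tool, called after ">>>" as name(argument=value, ...) on one line, values as JSON. arm_command: Moves the arm, as the interface text tells. Its arguments: {"type":"object","properties":{"translation":{"type":"array","items":{"type":"array","items":{"type":"number"}}},"turn":{"type":"array","items":{"type":"number"}},"hand":{"type":"array","items":{"type":"number"}}},"required":["translation","turn","hand"]}

```bash
mkdir -p pics; ls
cat > h.py <<'E'
from workcell import *
import numpy as np, cv2
def unproj(cam,px,depth=None,z=None):
    i=camera_info(cam);K=np.array(i["mtx"]);d=np.array(i["dist_coeffs"]);T=np.linalg.inv(np.array(i["world_to_cam"]))
    px=np.atleast_2d(np.array(px,float))  # row,col
    u=cv2.undistortPoints(px[:,None,::-1].copy(),K,d)[:,0]
    r=np.c_[u,np.ones(len(u))]
    if depth is not None: return (r*np.reshape(depth,(-1,1)))@T[:3,:3].T+T[:3,3]
    w=r@T[:3,:3].T; s=(z-T[2,3])/w[:,2]; return w*s[:,None]+T[:3,3]
def proj(cam,P):
    i=camera_info(cam);W=np.array(i["world_to_cam"])
    return cv2.projectPoints(np.atleast_2d(P).astype(float),cv2.Rodrigues(W[:3,:3])[0],W[:3,3],np.array(i["mtx"]),np.array(i["dist_coeffs"]))[0][:,0,::-1]
E
python3 - <<'E'
from h import *
print(get_obs())
for c in("scene","top"):
    p,d=camera(c);cv2.imwrite(f"pics/{c}0.png",p[...,::-1]);np.save(f"{c}d.npy",d);np.save(f"{c}p.npy",p)
    for n in("brush_grip","scrap_tray","scrap_a_center"):
        for q in spot_point(c,n):
            l=q["location"];r,k=int(l[0]),int(l[1]);dd=d[r,k]
            print(c,n,np.round(l),round(q["conf"],2),dd,unproj(c,l,[dd]).round(3))
E
```

```text
pics
{'clock': 0.0, 'joint_pos': array([-1.18996961e+00,  2.41394151e-01,  3.74025612e-03,  1.33518306e+00,
        3.12014527e-05,  1.57081682e+00]), 'joint_vel': array([ 3.49622223e-04, -4.14099273e-04, -2.99887502e-04,  1.85391679e-03,
       -7.81503294e-05, -3.68049763e-04]), 'tau': array([ 1.20371278e-03, -3.72320688e+01,  2.52407080e+01,  1.69333880e-02,
        2.11521324e-04, -3.35747728e-06]), 'eef_pos': array([ 0.18563352, -0.4636287 ,  0.24442843]), 'tool_rot': array([ 9.81927515e-01,  1.89254627e-01, -1.77800850e-04, -1.00482265e-03]), 'ft_force': array([0.31406974, 0.93115987, 0.43017065]), 'ft_torque': array([0.01270503, 0.019187  , 0.01184841]), 'grip_width': 0.0852104006242473}
scene brush_grip [144. 335.] 0.95 1.3846195 [[0.236 0.347 0.089]]
scene brush_grip [180. 466.] 0.81 1.2641964 [[0.567 0.49  0.089]]
scene brush_grip [157. 410.] 0.74 1.3199842 [[0.418 0.443 0.1  ]]
scene brush_grip [208. 437.] 0.71 1.1548935 [[0.602 0.333 0.104]]
scene scrap_a_center [284. 274.] 0.77 0.9918918 [[ 0.538 -0.075  0.097]]
top brush_grip [200. 181.] 0.88 0.87480295 [[0.402 0.455 0.102]]
top brush_grip [128. 234.] 0.8 0.9092264 [[0.576 0.344 0.102]]
top brush_grip [134. 169.] 0.72 0.9082053 [[0.562 0.498 0.099]]
top brush_grip [280. 225.] 0.67 0.8472776 [[0.226 0.346 0.098]]
top scrap_tray [142. 443.] 0.9 1.0134628 [[ 0.584 -0.184  0.005]]
top scrap_a_center [150. 408.] 0.7 0.91522616 [[ 0.532 -0.069  0.093]]
```

View pics/top0.png

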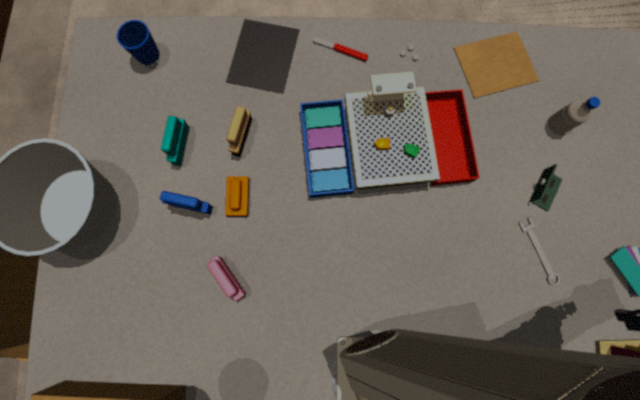

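View pics/scene0.png

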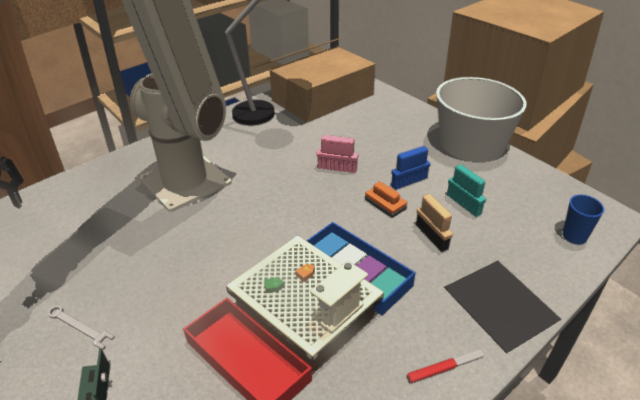

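The top view shows the wooden brush at (128,238), red tray (138,453), deck (138,392), green offcut (150,412) and amber offcut (144,382). The blue, pink and turquoise brushes are decoys, and the orange pad is at (196,237).

```bash
cat > meas.py <<'E'
from h import *
def cloud(c,p,d):
    rr,cc=np.mgrid[0:400,0:640];P=unproj(c,np.c_[rr.ravel(),cc.ravel()],d.ravel()).reshape(400,640,3)
    P[d==0]=np.nan
    return P,cv2.cvtColor(p,cv2.COLOR_RGB2HSV).astype(int)
def rect(Q):
    (cx,cy),(w,h),a=cv2.minAreaRect((Q[:,:2]*1000).astype(np.float32))
    return f"n{len(Q)} c=({cx:.1f},{cy:.1f}) {w:.1f}x{h:.1f} ang {a:.2f} z {np.median(Q[:,2])*1e3:.1f}"
def offs(P,H):
    X,Y,Z=P[...,0],P[...,1],P[...,2];h,s=H[...,0],H[...,1]
    on=(X>.4)&(X<.72)&(Y>-.32)&(Y<.07)&(s>150)
    return {"green":on&(h>40)&(h<85)&(Y<-.02),"amber":on&(h>10)&(h<28)}
E
cat > m1.py <<'E'
from meas import *
for c in("top","scene"):
    P,H=cloud(c,np.load(c+"p.npy"),np.load(c+"d.npy"));X,Y,Z=P[...,0],P[...,1],P[...,2]
    h,s=H[...,0],H[...,1]
    red=((h<6)|(h>174))&(s>150)&(X<.72)&(X>.4)&(Y<0)&(Y>-.35)
    print(c,"tray rim",rect(P[red&(Z>.037)&(Z<.06)]), "all",rect(P[red]))
    dk=(Z>.074)&(Z<.086)&(X>.4)&(X<.72)&(Y>-.2)&(Y<.1)&(s<90); print("deck",rect(P[dk]))
    br=(abs(X-.576)<.09)&(abs(Y-.344)<.07)&(Z>.09)&(Z<.115); print("handle",rect(P[br]),P[br].mean(0))
    br=(abs(X-.576)<.09)&(abs(Y-.344)<.07)&(Z>.01)&(Z<.115); print("brush",rect(P[br]))
    for k,m in offs(P,H).items(): print(k,rect(P[m]),P[m].mean(0).round(4))
E
python3 m1.py
```

```text
top tray rim n376 c=(591.2,-191.7) 240.6x107.1 ang 5.21 z 43.9 all n3447 c=(591.0,-188.2) 240.7x113.4 ang 5.40 z 5.1
deck n5937 c=(573.3,-31.5) 240.3x201.6 ang 6.42 z 79.3
handle n379 c=(590.6,342.6) 25.1x88.8 ang 76.47 z 100.6 [0.58814867 0.3412327  0.09988447]
brush n813 c=(591.1,342.0) 26.5x114.9 ang 76.09 z 84.6
green n135 c=(533.4,-74.2) 32.6x25.3 ang 62.93 z 95.7 [ 0.5318 -0.0747  0.0954]
amber n152 c=(572.8,-148.3) 195.6x360.7 ang 18.31 z 95.3 [ 0.5522 -0.0179  0.0912]
scene tray rim n690 c=(606.4,-185.9) 214.8x112.5 ang 6.75 z 45.8 all n5431 c=(592.9,-182.2) 240.7x123.0 ang 6.75 z 6.1
deck n7105 c=(574.1,-30.7) 243.7x203.1 ang 6.39 z 81.0
handle n374 c=(593.1,341.4) 25.2x92.8 ang 76.60 z 102.2 [0.59618442 0.33806617 0.10065562]
brush n1303 c=(592.7,341.1) 28.4x116.8 ang 77.90 z 63.9
green n0 c=(0.0,0.0) 0.0x0.0 ang 0.00 z nan [nan nan nan]
amber n98 c=(549.2,-2.8) 22.6x30.3 ang 19.64 z 97.7 [ 0.5508 -0.0032  0.0977]
  return _methods._mean(a, axis=axis, dtype=dtype,
  ret = ret.dtype.type(ret / rcount)
m1.py:10: RuntimeWarning: Mean of empty slice.
  for k,m in offs(P,H).items(): print(k,rect(P[m]),P[m].mean(0).round(4))
  ret = um.true_divide(
```

```bash
cat > go.py <<'E'
from h import *
import sys
from scipy.spatial.transform import Rotation as R
# usage: go.py x y z yaw_deg(of tool x; brush symmetrical)  -> shift cm, turn rad from here
x,y,z,yaw=map(float,sys.argv[1:5]);o=get_obs()
M=R.from_quat(o["tool_rot"]).as_matrix();cur=np.degrees(np.arctan2(M[1,0],M[0,0]))
t=M.T@(np.array([x,y,z])-o["eef_pos"])*100
dt=-(yaw-cur);dt=(dt+180)%360-180
print("t",o["clock"],"pos",o["eef_pos"].round(4),"yaw",cur.round(2),"tilt",np.degrees(np.arccos(-M[2,2])).round(2),"j",o["joint_pos"].round(2),"F",o["ft_force"].round(1),"w",round(o["grip_width"],4))
print("shift",t.round(2),"turn",np.radians(dt).round(4))
E
python3 go.py .5915 .342 .20 166.5; python3 -c "
import workcell as w;print([k for k in dir(w) if not k.startswith('__')]); print(getattr(w,'tip_reach',None))"
```

```text
t 0.4 pos [ 0.1858 -0.4641  0.2452] yaw 21.82 tilt 0.02 j [-1.19  0.24  0.    1.34  0.    1.57] F [-0.3  0.1  0.1] w 0.0853
shift [ 67.62 -59.75   4.54] turn -2.5251
['Unreachable', 'camera', 'camera_info', 'get_obs', 'job_done', 'search_frame', 'spot_point', 'tip_reach']
0.014
```

>>> arm_command(translation=[[0, 0, 0], [0, 0, 0], [0, 0, 0], [0, 0, 0], [0, 0, 0]], turn=[-0.101, -0.202, -0.303, -0.404, -0.505], hand=[0, 0, 0, 0, 0])

```text
clock: 0.82
eef_pos: [0.1858, -0.4642, 0.2453]
tool_rot: [0.902, 0.431, 0.0, 0.0]
ft_force: [0.0, 1.2, 0.2]
grip_width: 0.0856
```

>>> arm_command(translation=[[0, 0, 0], [0, 0, 0], [0, 0, 0], [0, 0, 0], [0, 0, 0]], turn=[-0.101, -0.202, -0.303, -0.404, -0.505], hand=[0, 0, 0, 0, 0])

```text
clock: 1.23
eef_pos: [0.1858, -0.4642, 0.2453]
tool_rot: [0.766, 0.643, -0.0, 0.0]
ft_force: [0.0, -0.6, -0.6]
grip_width: 0.0853
```

>>> arm_command(translation=[[0, 0, 0], [0, 0, 0], [0, 0, 0], [0, 0, 0], [0, 0, 0]], turn=[-0.101, -0.202, -0.303, -0.404, -0.505], hand=[0, 0, 0, 0, 0])

```text
clock: 1.65
eef_pos: [0.1858, -0.4642, 0.2453]
tool_rot: [0.581, 0.814, 0.0, -0.0]
ft_force: [0.6, 0.2, -0.0]
grip_width: 0.0852
```

>>> arm_command(translation=[[0, 0, 0], [0, 0, 0], [0, 0, 0], [0, 0, 0], [0, 0, 0]], turn=[-0.101, -0.202, -0.303, -0.404, -0.505], hand=[0, 0, 0, 0, 0])

```text
clock: 2.07
eef_pos: [0.1858, -0.4642, 0.2453]
tool_rot: [0.36, 0.933, -0.0, 0.0]
ft_force: [-0.3, 0.1, -0.1]
grip_width: 0.086
```

>>> arm_command(translation=[[0, 0, 0], [0, 0, 0], [0, 0, 0], [0, 0, 0], [0, 0, 0]], turn=[-0.101, -0.202, -0.303, -0.404, -0.505], hand=[0, 0, 0, 0, 0])

```text
clock: 2.48
eef_pos: [0.1858, -0.4642, 0.2453]
tool_rot: [0.115, 0.993, -0.0, -0.0]
ft_force: [0.4, -0.3, -1.1]
grip_width: 0.0854
```

```bash
python3 go.py .5915 .342 .245 166.5
```

```text
t 2.4833 pos [ 0.1858 -0.4642  0.2453] yaw 166.77 tilt 0.0 j [-1.19  0.24  0.    1.34 -0.   -0.96] F [ 0.4 -0.3 -1.1] w 0.0854
shift [-2.105e+01  8.776e+01  3.000e-02] turn 0.0048
```

>>> arm_command(translation=[[-0.8, 3.5, 0], [-1.7, 7, 0], [-2.5, 10.5, 0], [-3.4, 14, 0], [-4.2, 17.5, 0]], turn=[0, 0, 0, 0, 0], hand=[0, 0, 0, 0, 0])

```text
clock: 2.9
eef_pos: [0.268, -0.3025, 0.2454]
tool_rot: [0.118, 0.993, -0.0, 0.0]
ft_force: [1.2, -0.1, 0.3]
grip_width: 0.0856
```

>>> arm_command(translation=[[-0.8, 3.5, 0], [-1.7, 7, 0], [-2.5, 10.5, 0], [-3.4, 14, 0], [-4.2, 17.5, 0]], turn=[0, 0, 0, 0, 0], hand=[0, 0, 0, 0, 0])

```text
clock: 3.32
eef_pos: [0.3498, -0.1419, 0.2456]
tool_rot: [0.118, 0.993, -0.0, 0.001]
ft_force: [1.2, 0.1, 0.1]
grip_width: 0.0853
```

>>> arm_command(translation=[[-0.8, 3.5, 0], [-1.7, 7, 0], [-2.5, 10.5, 0], [-3.4, 14, 0], [-4.2, 17.5, 0]], turn=[0, 0, 0, 0, 0], hand=[0, 0, 0, 0, 0])

```text
clock: 3.73
eef_pos: [0.4316, 0.0187, 0.2456]
tool_rot: [0.117, 0.993, -0.0, 0.0]
ft_force: [1.2, -1.0, -0.4]
grip_width: 0.086
```

>>> arm_command(translation=[[-0.8, 3.5, 0], [-1.7, 7, 0], [-2.5, 10.5, 0], [-3.4, 14, 0], [-4.2, 17.5, 0]], turn=[0, 0, 0, 0, 0], hand=[0, 0, 0, 0, 0])

```text
clock: 4.15
eef_pos: [0.5133, 0.179, 0.2453]
tool_rot: [0.117, 0.993, -0.0, 0.0]
ft_force: [0.2, -1.7, -0.6]
grip_width: 0.0852
```

```bash
python3 go.py .5915 .342 .18 166.5
```

```text
t 4.15 pos [0.5133 0.179  0.2453] yaw 166.51 tilt 0.02 j [ 0.34  0.33  0.12  1.37 -0.    0.57] F [ 0.2 -1.7 -0.6] w 0.0852
shift [-3.8  17.67  6.53] turn 0.0002
```

>>> arm_command(translation=[[-0.7, 3.5, 1], [-1.5, 7, 2], [-2.2, 10.5, 4], [-3.0, 14, 5.5], [-3.8, 17.7, 6.5]], turn=[0, 0, 0, 0, 0], hand=[0, 0, 0, 0, 0])

```text
clock: 4.57
eef_pos: [0.5908, 0.3415, 0.1781]
tool_rot: [0.118, 0.993, -0.001, -0.001]
ft_force: [0.5, 0.1, 0.1]
grip_width: 0.0855
```

>>> arm_command(translation=[[0, 0, 0], [0, 0, 2], [0, 0, 4], [0, 0, 5], [0, 0, 5]], turn=[0, 0, 0, 0, 0], hand=[0, 0, 0, 0, 0])

```text
clock: 4.98
eef_pos: [0.5891, 0.3393, 0.1267]
tool_rot: [0.118, 0.993, -0.002, -0.003]
ft_force: [-0.2, -0.1, -0.3]
grip_width: 0.0854
```

```bash
python3 go.py .5915 .342 .075 166.5; python3 -c "
from h import *
p,d=camera('scene');cv2.imwrite('pics/g1.png',cv2.resize(p[90:290,300:540,::-1],None,fx=3,fy=3))"
```

```text
t 4.9833 pos [0.5891 0.3393 0.1267] yaw 166.49 tilt 0.39 j [ 0.52  0.67  0.37  1.27 -0.    0.76] F [-0.2 -0.1 -0.3] w 0.0854
shift [-0.19  0.35  5.16] turn -0.0001
```

View pics/g1.png

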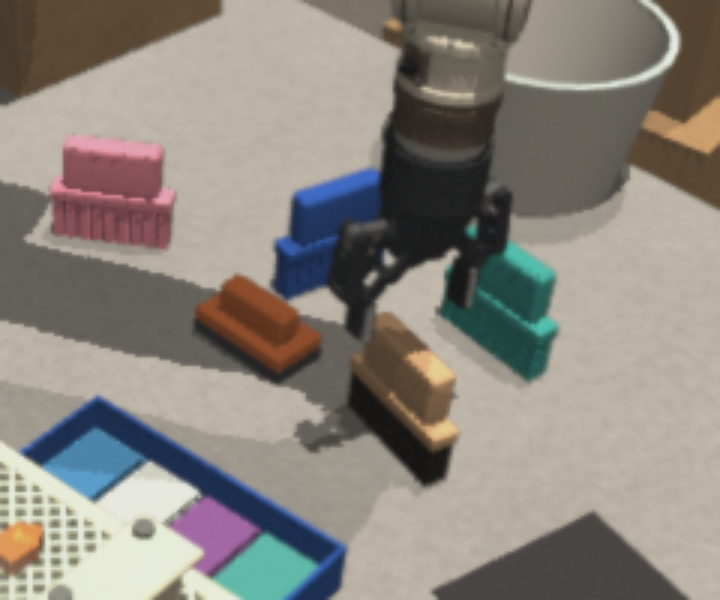

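The gripper straddles the wooden brush (picture 3, brush at about (400,390)) and clears the turquoise decoy. I'll descend and close.

>>> arm_command(translation=[[-0.2, 0.3, 2], [-0.2, 0.3, 4], [-0.2, 0.3, 5.2], [-0.2, 0.3, 5.2], [-0.2, 0.3, 5.2]], turn=[0, 0, 0, 0, 0], hand=[0, 0, 0, 0, 0])

```text
clock: 5.45
eef_pos: [0.5936, 0.3426, 0.0788]
tool_rot: [0.118, 0.993, -0.0, -0.0]
ft_force: [-0.2, -0.2, 0.9]
grip_width: 0.0854
```

>>> arm_command(translation=[[0, 0, 0], [0, 0, 0], [0, 0, 0], [0, 0, 0], [0, 0, 0]], turn=[0, 0, 0, 0, 0], hand=[0.4, 0.7, 1, 1, 1])

```text
clock: 5.87
eef_pos: [0.594, 0.3431, 0.0791]
tool_rot: [0.118, 0.993, 0.0, 0.0]
ft_force: [-0.2, 0.0, -0.0]
grip_width: 0.0256
```

>>> arm_command(translation=[[0, 0, 0], [0, 0, 0], [0, 0, 0], [0, 0, 0], [0, 0, 0]], turn=[0, 0, 0, 0, 0], hand=[1, 1, 1, 1, 1])

```text
clock: 6.28
eef_pos: [0.5941, 0.3431, 0.0791]
tool_rot: [0.118, 0.993, 0.0, 0.001]
ft_force: [0.7, 0.1, 5.3]
grip_width: 0.0234
```

```bash
python3 go.py .5915 .342 .075 166.5
```

```text
t 6.2833 pos [0.5941 0.3431 0.0791] yaw 166.49 tilt 0.09 j [0.52 0.71 0.31 1.17 0.   0.76] F [0.7 0.1 5.3] w 0.0234
shift [ 0.23 -0.17  0.41] turn -0.0002
```

>>> arm_command(translation=[[0, 0, -2], [0, 0, -5], [0, 0, -8.5], [0, 0, -12], [0, 0, -13]], turn=[0, 0, 0, 0, 0], hand=[1, 1, 1, 1, 1])

```text
clock: 6.7
eef_pos: [0.5952, 0.3438, 0.2139]
tool_rot: [0.118, 0.993, 0.002, 0.003]
ft_force: [-0.7, -0.1, 0.4]
grip_width: 0.0236
```

```bash
python3 go.py .536 .033 .21 166.5
cat > held.py <<'E'
from meas import *
o=get_obs();e=o["eef_pos"]
for c in("top","scene"):
    p,d=camera(c);P,H=cloud(c,p,d)
    Q=P-e;near=(np.linalg.norm(Q[...,:2],axis=2)<.075)&(H[...,1]>70)&(H[...,0]>5)&(H[...,0]<25)&(H[...,2]>60)
    w=near&(Q[...,2]<.03)&(Q[...,2]>-.04)
    print(c,"wood",rect(P[w]),"zmax",(np.nanpercentile(Q[...,2][w],[2,98])*1e3).round(1),"tcp",e.round(4))
    cv2.imwrite(f"pics/held_{c}.png",p[...,::-1])
E
python3 held.py
```

```text
t 6.7 pos [0.5952 0.3438 0.2139] yaw 166.49 tilt 0.43 j [ 0.52  0.64  0.54  1.46 -0.    0.76] F [-0.7 -0.1  0.4] w 0.0236
shift [ -1.5  -31.6    0.24] turn -0.0002
top wood n0 c=(0.0,0.0) 0.0x0.0 ang 0.00 z nan zmax nan tcp [0.5952 0.3438 0.2139]
scene wood n752 c=(594.8,341.9) 29.5x113.1 ang 79.59 z 203.7 zmax [-34.2  26.8] tcp [0.5952 0.3438 0.2139]
  return _methods._mean(a, axis=axis, dtype=dtype,
  ret = ret.dtype.type(ret / rcount)
  return np.nanmean(a, axis, out=out, keepdims=keepdims)
```

>>> arm_command(translation=[[-0.1, -2.5, 0], [-0.3, -6, 0], [-0.5, -9.5, 0], [-0.7, -13, 0], [-0.8, -16.5, 0.1]], turn=[0, 0, 0, 0, 0], hand=[1, 1, 1, 1, 1])

```text
clock: 7.22
eef_pos: [0.5607, 0.1787, 0.2035]
tool_rot: [0.117, 0.993, -0.001, -0.003]
ft_force: [0.5, -0.3, -1.8]
grip_width: 0.0234
```

>>> arm_command(translation=[[-0.1, -3.5, 0], [-0.3, -7, 0], [-0.5, -10.5, 0], [-0.6, -13, 0], [-0.7, -15.1, 0.1]], turn=[-0.07, -0.14, -0.21, -0.28, -0.347], hand=[1, 1, 1, 1, 1])

```text
clock: 7.63
eef_pos: [0.5318, 0.0298, 0.2031]
tool_rot: [-0.056, 0.998, -0.0, -0.003]
ft_force: [0.8, 0.3, -1.3]
grip_width: 0.023
```

>>> arm_command(translation=[[0, 0, 0], [0, 0, 0]], turn=[0, 0], hand=[1, 1])

```text
clock: 7.8
eef_pos: [0.5325, 0.031, 0.2035]
tool_rot: [-0.054, 0.999, 0.0, -0.003]
ft_force: [0.2, 0.6, -1.3]
grip_width: 0.0233
```

```bash
python3 go.py .536 .033 .165 186.4; python3 held.py 2>/dev/null; python3 -c "
import cv2;p=cv2.imread('pics/held_scene.png');cv2.imwrite('pics/h1.png',cv2.resize(p[120:400,160:460],None,fx=2,fy=2))"
```

```text
t 7.8 pos [0.5325 0.031  0.2035] yaw -173.81 tilt 0.31 j [ 0.06  0.33  0.02  1.26  0.   -0.05] F [ 0.2  0.6 -1.3] w 0.0233
shift [-0.39  0.16  3.85] turn -0.0037
top wood n344 c=(503.6,25.7) 62.1x41.2 ang 20.34 z 224.6 zmax [-27.8  24.9] tcp [0.5325 0.031  0.2035]
scene wood n903 c=(532.2,25.5) 115.2x33.3 ang 17.13 z 193.0 zmax [-34.5  26.2] tcp [0.5325 0.031  0.2035]
```

View pics/h1.png

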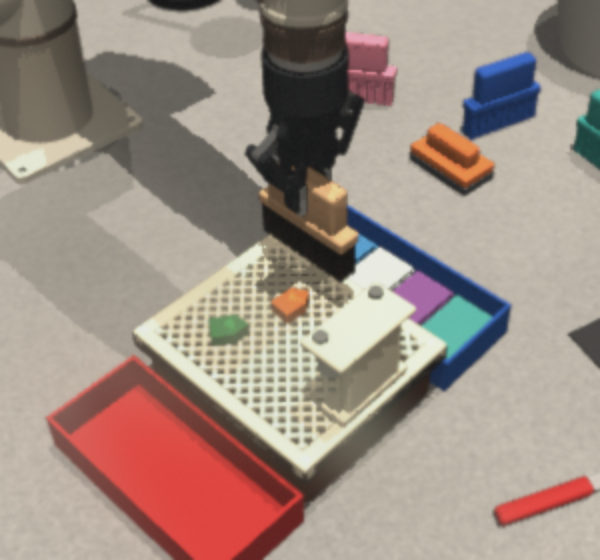

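Picture 4: the brush is held level over the far part of the deck, green at (228,328), amber at (291,303). I'll lower it behind both and sweep.

>>> arm_command(translation=[[-0.3, 0.3, 1.0], [-0.3, 0.3, 2.5], [-0.3, 0.3, 4.0], [-0.3, 0.3, 4.0], [-0.3, 0.3, 4.0]], turn=[0, 0, 0, 0, 0], hand=[1, 1, 1, 1, 1])

```text
clock: 8.32
eef_pos: [0.5361, 0.0365, 0.1646]
tool_rot: [-0.056, 0.998, 0.0, -0.002]
ft_force: [0.4, -0.9, -1.9]
grip_width: 0.0235
```

```bash
python3 go.py .5365 .0355 .1625 186.4
```

```text
t 8.3167 pos [0.5361 0.0365 0.1646] yaw -173.53 tilt 0.2 j [ 0.07  0.36 -0.04  1.17  0.   -0.04] F [ 0.4 -0.9 -1.9] w 0.0235
shift [-0.02 -0.11  0.21] turn 0.0012
```

>>> arm_command(translation=[[0, -0.5, 0.2], [0, -1.5, 0.2], [0, -2.7, 0.2], [0, -4, 0.2], [0, -5.2, 0.2]], turn=[0, 0, 0, 0, 0], hand=[1, 1, 1, 1, 1])

```text
clock: 8.73
eef_pos: [0.5434, -0.018, 0.1649]
tool_rot: [-0.055, 0.998, -0.0, 0.001]
ft_force: [0.4, 1.0, -0.8]
grip_width: 0.0233
```

>>> arm_command(translation=[[0, -1.2, 0], [0, -2.4, 0], [0, -3.6, 0], [0, -4.8, 0], [0, -6, 0]], turn=[0, 0, 0, 0, 0], hand=[1, 1, 1, 1, 1])

```text
clock: 9.15
eef_pos: [0.5496, -0.0773, 0.1643]
tool_rot: [-0.055, 0.998, 0.0, 0.0]
ft_force: [-0.3, -0.0, -1.5]
grip_width: 0.0235
```

```bash
python3 go.py .5555 -.1415 .1625 186.4; python3 -c "
from h import *
p,d=camera('scene');cv2.imwrite('pics/s1.png',cv2.resize(p[160:400,160:460,::-1],None,fx=2,fy=2))"
```

```text
t 9.15 pos [ 0.5496 -0.0773  0.1643] yaw -173.65 tilt 0.0 j [-0.14  0.39  0.01  1.18  0.   -0.25] F [-0.3 -0.  -1.5] w 0.0235
shift [ 0.12 -6.45  0.18] turn -0.0009
```

View pics/s1.png

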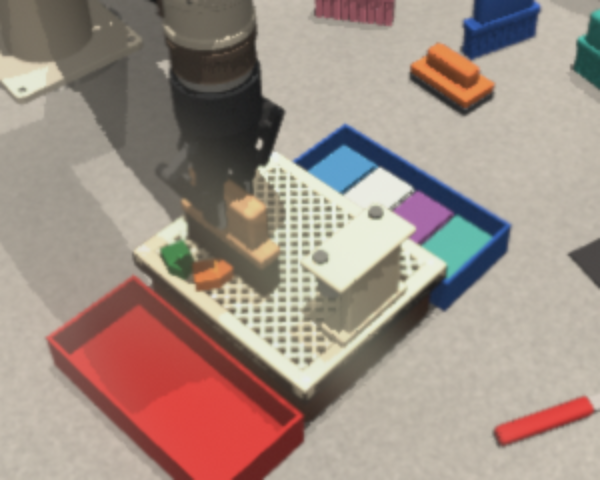

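```bash
python3 -c "
from h import *
c,s=np.cos(np.radians(6.4)),np.sin(np.radians(6.4))
def tr(P): d=P[:,:2]-[.591,-.188]; return np.c_[d@[c,s],d@[-s,c]].round(3)
print(tr(unproj('scene',[[288.5,248.5],[297,266]],z=.092)), tr(get_obs()['eef_pos'][None]))"
```

```text
[[-0.07   0.078]
 [-0.029  0.087]] [[-0.029  0.112]]
```

Picture 5: both offcuts sit side by side ahead of the bristles near the deck edge, with green close to the brush's near end. I'll back off 1 cm, shift 2 cm towards green, then finish the push.

>>> arm_command(translation=[[0, 0.5, 0], [0, 1.0, 0], [1.0, 1.0, 0], [2.0, 1.0, 0.1], [2.0, 0.5, 0.1]], turn=[0, 0, 0, 0, 0], hand=[1, 1, 1, 1, 1])

```text
clock: 9.62
eef_pos: [0.527, -0.0713, 0.163]
tool_rot: [-0.057, 0.998, 0.001, -0.001]
ft_force: [-0.6, 0.4, -2.3]
grip_width: 0.0233
```

>>> arm_command(translation=[[0, -0.8, 0], [0, -1.6, 0], [0, -2.4, 0], [0, -3.2, 0], [0, -4.0, 0]], turn=[0, 0, 0, 0, 0], hand=[1, 1, 1, 1, 1])

```text
clock: 10.03
eef_pos: [0.534, -0.1139, 0.1633]
tool_rot: [-0.055, 0.998, 0.0, 0.0]
ft_force: [-0.1, 0.7, -1.8]
grip_width: 0.0234
```

>>> arm_command(translation=[[0, -0.8, 0], [0, -1.6, 0], [0, -2.4, 0], [0, -2.8, 0], [0, -2.8, 0]], turn=[0, 0, 0, 0, 0], hand=[1, 1, 1, 1, 1])

```text
clock: 10.45
eef_pos: [0.5367, -0.1419, 0.1632]
tool_rot: [-0.055, 0.998, -0.0, 0.0]
ft_force: [-0.2, 0.4, -1.3]
grip_width: 0.0236
```

```bash
python3 go.py .536 -.1415 .2 186.4; python3 -c "
from h import *
p,d=camera('scene');cv2.imwrite('pics/s2.png',cv2.resize(p[160:400,160:460,::-1],None,fx=2,fy=2))"
```

```text
t 10.45 pos [ 0.5367 -0.1419  0.1632] yaw -173.72 tilt 0.02 j [-0.26  0.4   0.    1.18 -0.   -0.37] F [-0.2  0.4 -1.3] w 0.0236
shift [ 0.07  0.05 -3.68] turn -0.0021
```

View pics/s2.png

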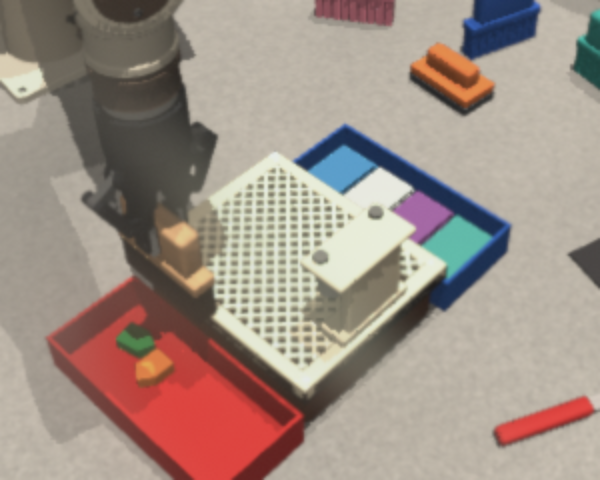

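Picture 6: green (135,338) and amber (153,368) lie in the red tray, and the brush is still held above it. I'll raise it and carry it to open bench.

>>> arm_command(translation=[[0, 0, -1.5], [0, 0, -3], [0, 0, -5], [0, 0, -5], [0, 0, -5]], turn=[0, 0, 0, 0, 0], hand=[1, 1, 1, 1, 1])

```text
clock: 10.92
eef_pos: [0.5374, -0.1405, 0.2142]
tool_rot: [-0.056, 0.998, -0.0, 0.001]
ft_force: [-0.1, -0.6, -2.6]
grip_width: 0.0234
```

```bash
python3 go.py .38 .15 .213 186.4
python3 - <<'E'
from meas import *
p=np.load('topp.npy');P,H=cloud('top',p,np.load('topd.npy'))
m=(abs(P[...,0]-.38)<.1)&(abs(P[...,1]-.15)<.09);print("zone z",np.nanpercentile(P[...,2][m],[1,50,99]).round(4),m.sum())
E
```

```text
t 10.9167 pos [ 0.5374 -0.1405  0.2142] yaw -173.59 tilt 0.17 j [-0.26  0.36  0.09  1.3   0.   -0.37] F [-0.1 -0.6 -2.6] w 0.0234
shift [12.41 30.63  0.06] turn 0.0001
zone z [-0.0044  0.      0.0449] 5734
```

>>> arm_command(translation=[[1.0, 2.0, 0], [2.5, 5.0, 0], [4, 9, 0], [5.5, 12, 0], [7, 15, 0]], turn=[0, 0, 0, 0, 0], hand=[1, 1, 1, 1, 1])

```text
clock: 11.33
eef_pos: [0.4482, 0.0021, 0.2115]
tool_rot: [-0.056, 0.998, 0.0, -0.001]
ft_force: [0.8, 0.4, -1.0]
grip_width: 0.0233
```

>>> arm_command(translation=[[1.5, 3.3, 0], [3, 6.6, 0], [4.5, 10, 0], [6, 13.3, 0], [7.5, 16.6, 0]], turn=[0, 0, 0, 0, 0], hand=[1, 1, 1, 1, 1])

```text
clock: 11.75
eef_pos: [0.3553, 0.1582, 0.212]
tool_rot: [-0.056, 0.998, -0.0, -0.001]
ft_force: [0.4, 1.1, -1.0]
grip_width: 0.0234
```

>>> arm_command(translation=[[0.7, 1.7, 0], [1.4, 3.4, 0], [1.4, 3.4, 0], [1.4, 3.4, 0], [1.4, 3.4, 0]], turn=[0, 0, 0, 0, 0], hand=[1, 1, 1, 1, 1])

```text
clock: 12.17
eef_pos: [0.3394, 0.189, 0.2125]
tool_rot: [-0.056, 0.998, -0.001, -0.001]
ft_force: [-0.2, -0.6, -1.0]
grip_width: 0.0236
```

```bash
python3 go.py .34 .19 .0795 186.4;python3 - <<'E'
from meas import *
p,d=camera('top');P,H=cloud('top',p,d);m=(abs(P[...,0]-.34)<.075)&(abs(P[...,1]-.19)<.075)
P,H=cloud('top',np.load('topp.npy'),np.load('topd.npy'));m=(abs(P[...,0]-.34)<.075)&(abs(P[...,1]-.19)<.075);print("z",np.nanpercentile(P[...,2][m],[1,50,99]).round(4))
E
```

```text
t 12.1667 pos [0.3394 0.189  0.2125] yaw -173.61 tilt 0.09 j [ 0.51  0.04 -0.32  1.21 -0.    0.4 ] F [-0.2 -0.6 -1. ] w 0.0236
shift [-0.09  0.11 13.3 ] turn -0.0002
z [-0.0046 -0.0004  0.0035]
```

Zone is flat and clear. I'll go down to about 8 mm above the bench first, then finish slowly.

>>> arm_command(translation=[[0, 0, 3], [0, 0, 6.5], [0, 0, 10], [0, 0, 12], [0, 0, 12.4]], turn=[0, 0, 0, 0, 0], hand=[1, 1, 1, 1, 1])

```text
clock: 12.63
eef_pos: [0.3372, 0.1869, 0.0857]
tool_rot: [-0.054, 0.999, -0.002, -0.004]
ft_force: [-1.1, -0.2, -1.7]
grip_width: 0.0234
```

>>> arm_command(translation=[[0, 0, 0], [0, 0, 0], [0, 0, 0]], turn=[0, 0, 0], hand=[1, 1, 1])

```text
clock: 12.88
eef_pos: [0.3414, 0.19, 0.0908]
tool_rot: [-0.055, 0.998, 0.001, 0.002]
ft_force: [0.2, -0.5, -0.8]
grip_width: 0.0238
```

```bash
python3 go.py .34 .19 .0795 186.4
```

```text
t 12.8833 pos [0.3414 0.19   0.0908] yaw -173.68 tilt 0.19 j [ 0.51  0.17 -0.53  0.87 -0.    0.4 ] F [ 0.2 -0.5 -0.8] w 0.0238
shift [0.14 0.02 1.13] turn -0.0014
```

>>> arm_command(translation=[[0, 0, 0.3], [0, 0, 0.6], [0, 0, 0.9], [0, 0, 1.0], [0, 0, 1.0]], turn=[0, 0, 0, 0, 0], hand=[1, 1, 1, 1, 1])

```text
clock: 13.3
eef_pos: [0.3395, 0.1894, 0.0791]
tool_rot: [-0.056, 0.998, -0.0, -0.0]
ft_force: [-0.3, -0.5, -1.6]
grip_width: 0.0233
```

>>> arm_command(translation=[[0, 0, 0], [0, 0, 0], [0, 0, 0]], turn=[0, 0, 0], hand=[1, 1, 1])

```text
clock: 13.55
eef_pos: [0.3398, 0.1895, 0.0794]
tool_rot: [-0.056, 0.998, 0.0, 0.0]
ft_force: [-0.1, 0.4, -1.3]
grip_width: 0.0235
```

```bash
python3 go.py .34 .19 .0795 186.4
```

```text
t 13.55 pos [0.3398 0.1895 0.0794] yaw -173.62 tilt 0.0 j [ 0.51  0.19 -0.54  0.84  0.    0.4 ] F [-0.1  0.4 -1.3] w 0.0235
shift [-0.03  0.04 -0.01] turn -0.0004
```

The wrist still carries the brush's weight (Fz -1.3), so I'll ease down.

>>> arm_command(translation=[[0, 0, 0.05], [0, 0, 0.1], [0, 0, 0.1], [0, 0, 0.1]], turn=[0, 0, 0, 0], hand=[1, 1, 1, 1])

```text
clock: 13.88
eef_pos: [0.3399, 0.1896, 0.079]
tool_rot: [-0.056, 0.998, 0.0, 0.0]
ft_force: [-2.5, -0.9, 6.0]
grip_width: 0.0232
```

>>> arm_command(translation=[[0, 0, 0], [0, 0, 0]], turn=[0, 0], hand=[1, 1])

```text
clock: 14.05
eef_pos: [0.3399, 0.1896, 0.079]
tool_rot: [-0.056, 0.998, 0.0, 0.0]
ft_force: [-1.2, -1.3, 6.2]
grip_width: 0.0235
```

>>> arm_command(translation=[[0, 0, 0], [0, 0, 0], [0, 0, 0], [0, 0, 0], [0, 0, 0]], turn=[0, 0, 0, 0, 0], hand=[0.6, 0.5, 0.3, 0, 0])

```text
clock: 14.47
eef_pos: [0.3398, 0.1895, 0.0782]
tool_rot: [-0.056, 0.998, -0.0, -0.0]
ft_force: [-0.2, 0.8, 0.4]
grip_width: 0.077
```

>>> arm_command(translation=[[0, 0, 0], [0, 0, 0], [0, 0, 0], [0, 0, -1], [0, 0, -3]], turn=[0, 0, 0, 0, 0], hand=[0, 0, 0, 0, 0])

```text
clock: 14.88
eef_pos: [0.3379, 0.1885, 0.1068]
tool_rot: [-0.056, 0.998, -0.001, -0.002]
ft_force: [0.3, -0.6, 0.0]
grip_width: 0.0859
```

>>> arm_command(translation=[[0, 0, -2], [0, 0, -5], [0, 0, -8], [0, 0, -11], [0, 0, -13]], turn=[0, 0, 0, 0, 0], hand=[0, 0, 0, 0, 0])

```text
clock: 15.3
eef_pos: [0.3404, 0.1899, 0.2411]
tool_rot: [-0.056, 0.998, 0.001, 0.002]
ft_force: [1.0, -0.0, 0.2]
grip_width: 0.0854
```

```bash
python3 go.py .34 .19 .2 186.4
python3 - <<'E'
from meas import *
c,s=np.cos(np.radians(6.4)),np.sin(np.radians(6.4))
for k in("scene","top"):
    p,d=camera(k);P,H=cloud(k,p,d);X,Y,Z=P[...,0],P[...,1],P[...,2]
    if k=="scene": cv2.imwrite('pics/f.png',p[...,::-1])
    for n,m in offs(P,H).items():
        m=m&(Z<.05)
        if m.sum(): q=P[m].mean(0);e=q[:2]-[.591,-.188];print(k,n,m.sum(),"tray",round(e@[c,s],3),round(e@[-s,c],3),q[2].round(3))
    m=(abs(X-.34)<.08)&(abs(Y-.19)<.06)&(Z>.09)&(Z<.12);print(k,"handle",rect(P[m]))
E
```

```text
t 15.3 pos [0.3404 0.1899 0.2411] yaw -173.63 tilt 0.2 j [ 0.51  0.02 -0.26  1.28  0.    0.4 ] F [ 1.  -0.   0.2] w 0.0854
shift [0.05 0.01 4.11] turn -0.0005
scene amber 200 tray -0.034 0.005 0.02
scene handle n323 c=(338.6,188.5) 93.1x26.0 ang 5.49 z 101.8
top green 119 tray -0.076 0.017 0.019
top amber 179 tray -0.039 0.005 0.017
top handle n0 c=(0.0,0.0) 0.0x0.0 ang 0.00 z nan
  return _methods._mean(a, axis=axis, dtype=dtype,
  ret = ret.dtype.type(ret / rcount)
```

View pics/f.png

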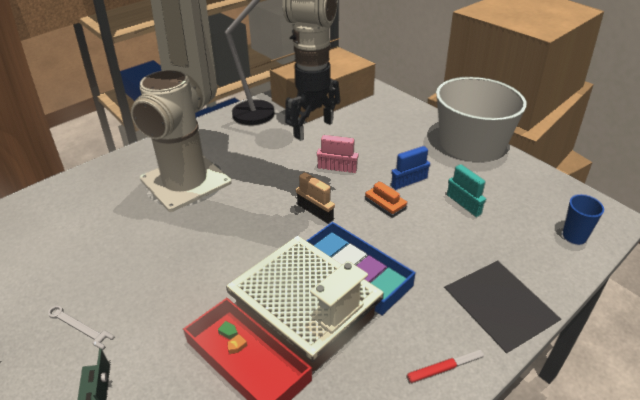

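The final picture (7) shows the brush standing upright on the bench at (197,316), both offcuts in the tray at (330,228) and (343,236), and the gripper clear.

```bash
python3 -c "from workcell import *; print(job_done())"
```

```text
the job is handed in; nothing more can be done
None
```

I picked the wooden brush up by its handle and swept both offcuts off the deck into the red tray. I then stood the brush on its bristles on open bench at about (0.34, 0.19), released it and handed the job in. The clock read about 15 s of the 64 s allowed, and `job_done` gives no verdict.

**Sweep:** part-way through, the green offcut sat near the end of the brush. I backed off 1 cm, shifted 2 cm towards it and finished the push with both offcuts against the bristles.

**Last checks:**

| Item | Measured | Required |
|---|---|---|
| Green offcut in tray (x, y) | (-0.076, 0.017) m | within ±0.118, ±0.053 |
| Amber offcut in tray (x, y) | (-0.04, 0.005) m | within ±0.118, ±0.053 |
| Offcut heights (visible surface) | about 0.02 m | below 0.045 m |
| Brush handle top | 102 mm, consistent with standing upright | handle centre 70 to 90 mm |
| Gripper | open, about 14 cm above the brush | touching nothing |

**What the checks did not cover:**
- **Green offcut:** the colour search found it only in the top camera. In the scene camera I confirmed it by eye.
- **Brush:** only the scene camera measured it after release, because no handle reading came from the top camera. I judged its tilt from handle height and the picture, not directly.

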